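# Tip the counted plugs into the bin

## Robot

A 6-joint arm with a two-finger parallel gripper is mounted at the origin on a cart in front of the work surface, level with it; the furniture and walls round the work are solid. World frame = base frame: x ahead of the robot, y to its left, z up, the work surface at z = 0. Lengths are in m, angles in degrees, forces in N, time in s.
With the tool pointing down it reaches from about 0.4 to 0.825 m from the base axis. Payload 7 kg.
Tool frame: the origin (TCP) lies midway between the tips of the shut fingers; the grasp point (between the pads) lies 19 mm behind it; z points along the fingers, y is the direction in which the jaws open and shut (so a half turn about z gives the same grasp; the last joint's range is limited). The gripper opens to 88 mm and grips with 3 to 60 N. Pads are 19 mm wide; open, the fingers measure 130 mm over their backs; the gripper's body (78 mm by 193 mm) begins 47 mm behind the grasp point.
Start: joints at [84.918, 20.546, 0.682, 0, -70.136, -16.507], TCP at [0.248, 0.628, 0.227] pointing down, gripper open.
Joint ranges: [-176.03, 176.03], [-82.01, 121.73], [-58.28, 71.71], [-173.87, 95.51], [-174.79, -0.11], [-173.66, 173.66]. Speed limits (degrees/s): [136.94, 136.94, 172.46, 180, 180, 180].

## Interface

Orientations are given as a 3x3 rotation matrix whose columns are the frame's x, y, z axes.
In Python, from rig import robot gives the robot as it stands. Calls block until the motion is done:
- robot.goto(position, orientation): joint-space move of the TCP to a pose.
- robot.servo_line(position, ori=None, speed=0.15): straight line of the TCP; ori=None keeps the orientation; speed is the mean speed in m/s.
- robot.movej(angles): joint-space move.
- robot.move_gripper(opening): opening from 0.0 (shut) to 1.0 (fully open); the grip force is fixed at half the most; returns when the fingers have stopped.
- robot.dwell(seconds).
- robot.ik(position, orientation): joint angles nearest the present ones, or None.
- robot.grab_frame(name): name is "scene" or "top"; returns (picture, depth): 480x640x3 uint8, red, green, blue; 480x640 float32, m along the optical axis (not along the pixel's ray), 0 where there is no reading.
- robot.camera_info(name): a dict with "vfov" (degrees; the focal length in pixels is half the picture's height over the tangent of half this angle, whatever the lens; pixels are square), "cx", "cy" (the principal point, pixels), "k1" (the pictures are not rectified: a ray, as slopes to the right and down, at radius r is drawn at 1 + k1 r^2 times it, then the intrinsics apply), "view" (4x4, takes a point from world to camera coordinates). Camera axes: x right, y down, z forward; pixel columns grow to the right and rows downward; lengths in m; the calibration is good to about 2 mm. A picture is of the moment at which its call begins. camera_info takes no time and is no camera call.
A pose or a line that the arm cannot do raises robot.Unreachable and nothing moves.
- robot.job_done(): hands the job in, once; it reports no verdict.
Readings, each from a call of its own:
- robot.read_t(): time.
- robot.read_qpos(): joint angles.
- robot.read_qvel(): joint speeds.
- robot.read_effort(): joint torques, N m.
- robot.read_position(): TCP position.
- robot.read_tcp_rot(): TCP orientation.
- robot.read_force(): force on the tool from outside, world axes, zero at the start.
- robot.read_ft_torque(): the same for the moment, N m.
- robot.read_grip_width(): opening from 0.0 (shut) to 1.0 (fully open).
Only numpy, scipy, OpenCV 4.12 (cv2) and the standard library are available. Lean on these libraries where they do the work, as an engineer would, in place of code of your own. Each camera call takes 0.05 s, during which the arm holds its last target.

## Task

Two metal cups hang side by side on a twin tipping stand. Empty the cup that holds the black plugs by tipping it with its handle bar until all three plugs have dropped into the blue bin in front of it, then swing that cup back fully upright and let go; leave the cup with the circuit boards as it is.

Things in the scene. Friction and masses are not known exactly. Their poses are not given: they have to be found in the camera images.
- plug_bar (a point): Middle of the black handle bar of the cup with the plugs: round, 11 mm thick, 68 mm long, parallel to the hinge, joined to the cup's sides by a rod at each end (55 mm free between). 100 mm from the hinge; level with it and behind the cup (away from robot and bin) while upright. Own y runs along the bar, own x from hinge to bar. Fixed to the cup, so it turns in the grip or the hand turns with it.
- plug_pivot (a point): Point on that cup's hinge axis, mid-cup, 161 mm above the bench. y: hinge axis, level; z: up; x: level, from hinge to bar while upright. It pours to -x. Fixed stand: a 126 mm wide foot behind, an upright bar 56 mm either side. Plain aluminium cup, flared, 77 mm across the rim, 62 mm at the bottom, 72 mm high, 2 mm wall; rim 57 mm above the hinge, bottom 15 mm below.
- plug_cup (a joint): How far the cup with the plugs is tipped, rad: 0 upright, mouth up (a stop); grows as the bar is raised in an arc over the cup and the mouth tips towards the bin; a stop at 2.3. Friction holds the cup where it is left; moving the bar takes about 3 N. Tipped to about 2.2 the plugs slide out.
- plug_bin: Blue open bin, fixed, in front of the cup with the plugs (robot's side), its near-cup end under it. Origin: middle of its underside. 140 mm along its own x (which points away from the cup, towards the robot), 112 mm along its own y (parallel to the hinge), walls 70 mm high (45 mm at its -x end, under the cup), 3 mm thick, floor 5 mm up.
- plug_1_mid (a point): Middle of a moulded black plug, 16 x 37 x 14 mm, loose in the cup.
- plug_2_mid (a point): Middle of a second, equal plug in the same cup.
- plug_3_mid (a point): Middle of the third, equal plug in the same cup.
- board_cup (a joint): How far the other cup is tipped, rad (0 upright). It has an equal stand, bar and bin but holds two small green circuit boards; to be left alone. The two cups are 140 mm apart on one hinge line, either way round.

How it is judged (in metres and radians):
On the way, in this order (a step that is already met when the one before it is completed fails the run):
1. the cup is tipped over by its handle with the three plugs still in it (value of joint plug_cup above 0.4 rad and distance between each of plug_1_mid, plug_2_mid, plug_3_mid and plug_pivot below 0.07 m), for 0.04 s.
2. all three plugs lie in the bin while the cup is still tipped (x of plug_1_mid in the frame of plug_bin between -0.07 and 0.07 m and y of plug_1_mid in the frame of plug_bin between -0.056 and 0.056 m and z of each of plug_1_mid, plug_2_mid, plug_3_mid in the frame of plug_bin below 0.06 m and x of plug_2_mid in the frame of plug_bin between -0.07 and 0.07 m and y of plug_2_mid in the frame of plug_bin between -0.056 and 0.056 m and x of plug_3_mid in the frame of plug_bin between -0.07 and 0.07 m and y of plug_3_mid in the frame of plug_bin between -0.056 and 0.056 m and value of joint plug_cup above 0.8 rad), for 0.1 s.
At the end, for the whole second after the job is handed in: All three plugs lie inside the blue bin in front of their stand (middles within its walls and below its rim), the emptied cup hangs upright again within 0.15 rad (about 9 degrees) and at rest, and the cup with the circuit boards is upright within 0.15 rad (x of plug_1_mid in the frame of plug_bin between -0.07 and 0.07 m and y of plug_1_mid in the frame of plug_bin between -0.056 and 0.056 m and z of each of plug_1_mid, plug_2_mid, plug_3_mid in the frame of plug_bin below 0.06 m and x of plug_2_mid in the frame of plug_bin between -0.07 and 0.07 m and y of plug_2_mid in the frame of plug_bin between -0.056 and 0.056 m and x of plug_3_mid in the frame of plug_bin between -0.07 and 0.07 m and y of plug_3_mid in the frame of plug_bin between -0.056 and 0.056 m and value of joint each of plug_cup, board_cup below 0.15 rad and not (velocity of joint plug_cup above 0.1 rad/s) and not (velocity of joint plug_cup below -0.1 rad/s)); the robot touches nothing.
It fails at once if the cup with the circuit boards is tipped by more than 0.3 rad (value of joint board_cup above 0.3 rad).
It also fails if it takes over 48 s, if anything falls off the work surface, if the arm or the gripper's body presses on something with over 40 N, if the wrist force passes 120 N, or if a joint passes its speed limit or range.

## Working session

There is one attempt and no reset: what is moved stays moved. The work goes in short steps, each a Python script; the robot and the scene stay as the last script left them, time stands still between calls to the robot, and variables do not carry over. Pictures are saved under pics/ and viewed, and the job is handed in when it is done.

```bash
mkdir -p pics; ls; python3 - <<'E'
from rig import robot
import cv2, numpy as np
for n in ("scene","top"):
    p,d=robot.grab_frame(n); cv2.imwrite(f"pics/{n}0.png",p[:,:,::-1]); np.savez(f"pics/{n}0.npz",p=p,d=d)
    c=robot.camera_info(n); print(n,{k:(np.round(v,4).tolist()) for k,v in c.items()})
print(robot.read_t())
E
```

```text
pics
scene {'vfov': 51.0633, 'cx': 318.4487, 'cy': 235.9231, 'k1': 0.0175, 'view': [[0.6346, -0.7728, -0.0043, -0.2908], [-0.4135, -0.3349, -0.8467, 0.308], [0.6529, 0.5391, -0.5321, 0.5921], [0.0, 0.0, 0.0, 1.0]]}
top {'vfov': 42.1228, 'cx': 324.5842, 'cy': 241.7873, 'k1': -0.2037, 'view': [[-0.0084, -0.9996, -0.0258, 0.0299], [-0.9924, 0.0115, -0.1228, 0.4896], [0.1231, 0.0246, -0.9921, 0.8964], [0.0, 0.0, 0.0, 1.0]]}
0.1
```

View pics/scene0.png

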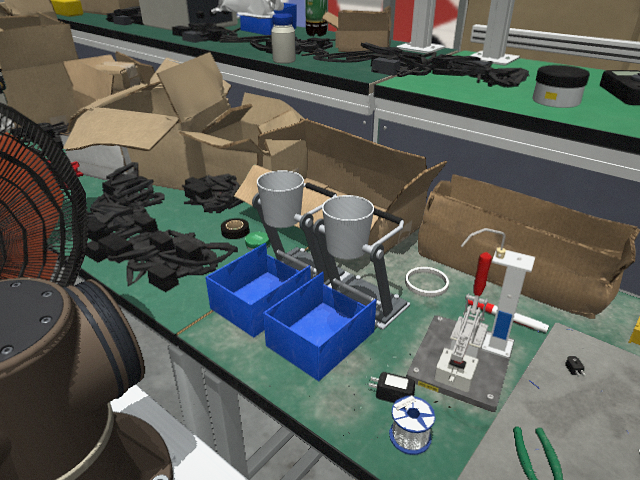

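View pics/top0.png

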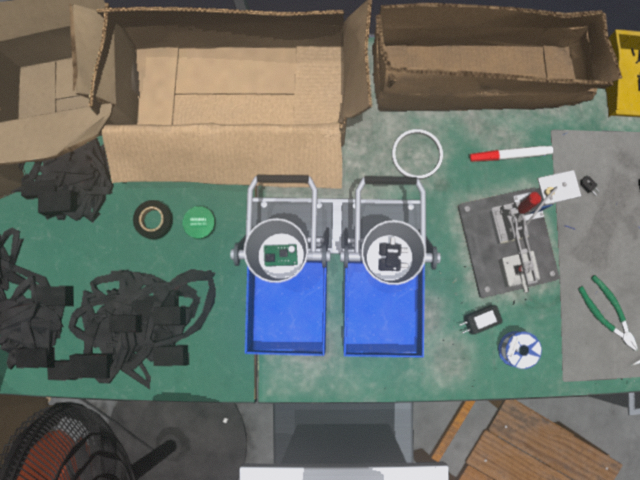

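The top picture shows the plugs in the right-hand cup at about (391,256), with its bar at about (365–412, 181). The boards are in the left-hand cup at about (281,255). Next I'll measure the bar and the clutter behind it.

```bash
cat > h.py <<'E'
import numpy as np, cv2
from rig import robot
def K(c):
    f=240/np.tan(np.radians(c["vfov"])/2); return f
def cloud(n,d):
    c=robot.camera_info(n); f=K(c); V=np.array(c["view"])
    v,u=np.mgrid[0:480,0:640].astype(float)
    x=(u-c["cx"])/f; y=(v-c["cy"])/f; a,b=x.copy(),y.copy()
    for _ in range(20):
        s=1+c["k1"]*(a*a+b*b); a,b=x/s,y/s
    P=np.stack([a*d,b*d,d],-1)
    return (P-V[:3,3])@V[:3,:3]
def proj(n,p):
    c=robot.camera_info(n); f=K(c); V=np.array(c["view"])
    q=np.atleast_2d(p)@V[:3,:3].T+V[:3,3]; a=q[:,:2]/q[:,2:]
    a=a*(1+c["k1"]*(a**2).sum(1,keepdims=True)); return a*f+[c["cx"],c["cy"]]
E
python3 - <<'E'
from h import *
for n,u0,v0,u1,v1 in (("top",225,160,455,295),("scene",230,150,420,340)):
    p=np.load(f"pics/{n}0.npz")["p"]; cv2.imwrite(f"pics/{n}0z.png",cv2.resize(p[v0:v1,u0:u1,::-1],None,fx=3,fy=3,interpolation=cv2.INTER_CUBIC))
z=np.load("pics/top0.npz"); W=cloud("top",z["d"]); 
np.set_printoptions(precision=3,suppress=True)
g=z["p"].max(-1)<70
for name,(u0,u1) in dict(plug=(355,420),board=(248,318)).items():
    m=np.zeros_like(g); m[168:192,u0:u1]=1
    m&=g&(W[...,2]>0.13)&(z["d"]>0)
    Q=W[m]; vs,us=np.nonzero(m); print(name,m.sum(),us.min(),us.max(),vs.min(),vs.max(),np.median(Q,0),Q.min(0),Q.max(0), np.polyfit(Q[:,1],Q[:,0],1))
# height map behind
for v in range(90,200,8): print(v,[f"{W[v,u,0]:.2f}/{W[v,u,2]:.2f}" for u in (330,350,370,390,410,430,450)])
E
```

```text
plug 77 367 414 177 183 [ 0.55  -0.066  0.164] [ 0.548 -0.094  0.159] [ 0.556 -0.034  0.168] [-0.044  0.548]Traceback (most recent call last):
  File "<stdin>", line 10, in <module>
    return umr_minimum(a, axis, None, out, keepdims, initial, where)
ValueError: zero-size array to reduction operation minimum which has no identity
```

```bash
python3 - <<'E'
from h import *
np.set_printoptions(precision=3,suppress=True)
from scipy.optimize import least_squares
# rims: fit from top depth: points at z ~0.2-0.235 near cups
z=np.load("pics/top0.npz"); W=cloud("top",z["d"])
for nm,(u0,u1) in dict(plug=(350,440),board=(235,322)).items():
    Q=W[205:295,u0:u1].reshape(-1,3); Q=Q[(Q[:,2]>0.205)&(Q[:,2]<0.235)]
    r=least_squares(lambda a:np.hypot(Q[:,0]-a[0],Q[:,1]-a[1])-a[2],[Q[:,0].mean(),Q[:,1].mean(),.038],loss="soft_l1",f_scale=.001)
    print(nm,len(Q),r.x,np.percentile(Q[:,2],[5,50,95]))
E
```

```text
plug 599 [ 0.454 -0.061  0.037] [0.206 0.216 0.219]
board 584 [0.458 0.079 0.037] [0.206 0.216 0.219]
```

```bash
python3 - <<'E'
from h import *
np.set_printoptions(precision=3,suppress=True)
z=np.load("pics/top0.npz"); W=cloud("top",z["d"]); 
for v in range(90,200,8): print(v,[f"{W[v,u,0]:.2f}/{W[v,u,2]:.2f}" for u in (250,290,310,330,350,370,390,410,430,450)])
print(W[172:190,390])
from itertools import product
# predicted overlay
yaw=np.radians(-2.0); ex=np.array([np.cos(yaw),np.sin(yaw),0]); ey=np.array([-ex[1],ex[0],0])
P=np.array([.4545,-.061,.161])
for n in("top","scene"):
    p=np.load(f"pics/{n}0.npz")["p"].copy(); im=cv2.resize(p[:,:,::-1],None,fx=4,fy=4,interpolation=cv2.INTER_CUBIC).copy()
    for o in (0,.14):
        for pts in ([P+.1*ex+o*ey+s*ey for s in(-.034,.034)],[P+o*ey+s*ey for s in(-.056,.056)],[P+o*ey+[0,0,.057]+.0385*(np.cos(t)*ex+np.sin(t)*ey) for t in np.linspace(0,6.3,40)]):
            q=(proj(n,np.array(pts))*4+2).astype(int); cv2.polylines(im,[q],False,(0,0,255),1)
    c=proj(n,P)[0]*4; u,v=c.astype(int); x0=max(u-480,0);y0=max(v-330,0)
    cv2.imwrite(f"pics/{n}0ov.png",im[y0:y0+600,x0:x0+800])
E
```

```text
90 ['0.74/0.00', '0.74/0.01', '0.74/0.01', '0.74/0.01', '0.69/0.12', '0.68/0.16', '0.70/0.10', '0.70/0.10', '0.70/0.10', '0.70/0.10']
98 ['0.73/0.00', '0.72/0.01', '0.72/0.01', '0.72/0.01', '0.68/0.12', '0.66/0.16', '0.70/0.07', '0.70/0.07', '0.70/0.07', '0.70/0.07']
106 ['0.71/0.01', '0.71/0.00', '0.71/0.01', '0.71/0.01', '0.67/0.12', '0.66/0.16', '0.70/0.04', '0.70/0.03', '0.70/0.03', '0.70/0.04']
114 ['0.70/0.01', '0.70/0.01', '0.70/0.01', '0.70/0.01', '0.66/0.12', '0.70/0.00', '0.70/0.00', '0.70/-0.00', '0.70/0.00', '0.70/-0.00']
122 ['0.69/0.00', '0.68/0.01', '0.68/0.01', '0.68/0.01', '0.68/0.00', '0.68/-0.00', '0.68/0.00', '0.68/0.00', '0.68/-0.00', '0.68/-0.00']
130 ['0.64/0.10', '0.64/0.10', '0.64/0.10', '0.64/0.09', '0.67/-0.00', '0.67/-0.00', '0.67/-0.00', '0.67/0.01', '0.67/0.00', '0.67/0.00']
138 ['0.63/0.10', '0.63/0.09', '0.63/0.10', '0.63/0.09', '0.66/-0.00', '0.66/-0.00', '0.66/-0.00', '0.66/0.00', '0.66/0.00', '0.66/-0.00']
146 ['0.62/0.08', '0.62/0.08', '0.62/0.09', '0.62/0.08', '0.65/-0.00', '0.65/-0.00', '0.64/-0.00', '0.65/-0.00', '0.64/-0.00', '0.64/-0.00']
154 
[... 568 characters left out ...]
16', '0.57/0.05', '0.55/0.16', '0.57/0.05', '0.58/-0.00', '0.58/0.00', '0.58/-0.00', '0.58/-0.00', '0.58/0.00', '0.58/-0.00']
194 ['0.54/0.16', '0.57/-0.00', '0.57/-0.00', '0.57/-0.00', '0.57/-0.00', '0.57/-0.00', '0.57/-0.00', '0.57/0.00', '0.57/0.00', '0.57/-0.00']
[[ 0.602 -0.077  0.   ]
 [ 0.601 -0.077 -0.001]
 [ 0.599 -0.077  0.   ]
 [ 0.597 -0.077  0.   ]
 [ 0.596 -0.077 -0.002]
 [ 0.557 -0.064  0.164]
 [ 0.555 -0.063  0.166]
 [ 0.553 -0.063  0.168]
 [ 0.553 -0.063  0.164]
 [ 0.552 -0.063  0.163]
 [ 0.55  -0.063  0.165]
 [ 0.549 -0.063  0.162]
 [ 0.548 -0.063  0.163]
 [ 0.582 -0.077 -0.003]
 [ 0.58  -0.077 -0.002]
 [ 0.579 -0.077 -0.003]
 [ 0.577 -0.077 -0.001]
 [ 0.577 -0.077 -0.007]]
```

View pics/top0ov.png

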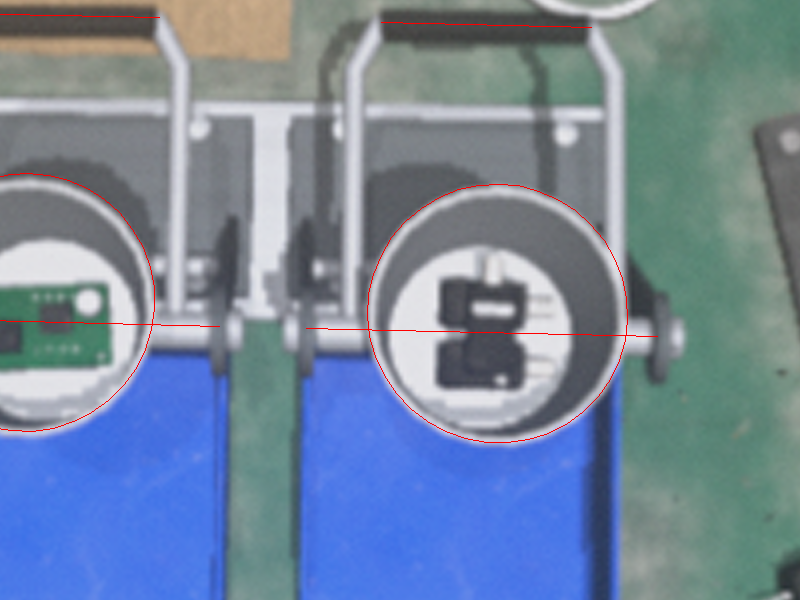

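View pics/scene0ov.png

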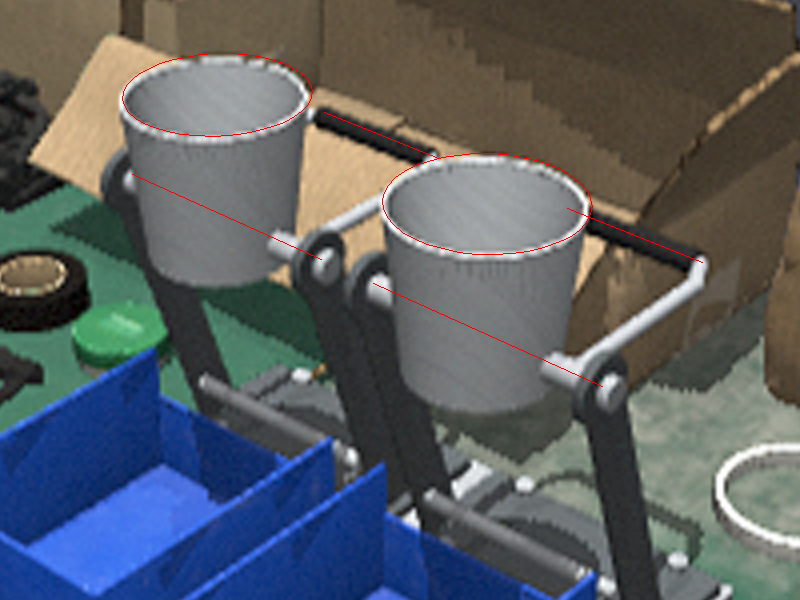

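```bash
cat >> h.py <<'E'
yaw=np.radians(-1.9); ex=np.array([np.cos(yaw),np.sin(yaw),0]); ey=np.array([-ex[1],ex[0],0]); ez=np.array([0,0,1.])
P=np.array([.4535,-.061,.161])
OFF=.015
def ori(tilt,sgn=1):
    s,c=np.sin(np.radians(tilt)),np.cos(np.radians(tilt))
    z=-s*ex-c*ez; y=sgn*(c*ex-s*ez); return np.stack([np.cross(y,z),y,z],1)
def pose(th,tilt,sgn=1,back=0.,r=.1):
    R=ori(tilt,sgn); b=P+r*(np.cos(th)*ex+np.sin(th)*ez)
    return b+R[:,2]*(OFF-back),R
E
python3 - <<'E'
from h import *
np.set_printoptions(precision=3,suppress=True)
z=np.load("pics/top0.npz"); W=cloud("top",z["d"])[400:,0:110].reshape(-1,3); W=W[W[:,2]>0.05]; print("fan top",W.min(0),W.max(0))
z=np.load("pics/scene0.npz"); W=cloud("scene",z["d"])[80:300,0:80].reshape(-1,3);print("scene",np.percentile(W,[1,25,50,75,99],axis=0))
print(robot.read_qpos())
for sgn in(1,-1):
  for t0,t1 in((14,14),(14,30),(14,0)):
    print(sgn,t0,t1)
    for th,b in((0,.1),(0,0),(.6,0),(1.2,0),(1.8,0),(2.25,0)):
        p,R=pose(th,t0+(t1-t0)*th/2.25,sgn,b); q=robot.ik(p,R); print(th,b,p,None if q is None else np.array(q))
E
```

```text
fan top [0.155 0.002 0.051] [0.376 0.405 0.95 ]
scene [[ 0.027 -0.014 -0.003]
 [ 0.154  0.315  0.111]
 [ 0.196  0.354  0.171]
 [ 0.382  0.696  0.254]
 [ 0.649  1.269  0.343]]
[ 84.919  20.588   0.638  -0.018 -70.135 -16.51 ]
1 14 14
0 0.1 [ 0.574 -0.065  0.243] [ 10.802  19.789   1.581  -3.059 -85.468 167.906]
0 0 [ 0.55  -0.064  0.146] [ 11.292  21.632  -8.86   -3.306 -73.179 168.145]
0.6 0 [ 0.532 -0.064  0.203] [ 11.673  17.453  -7.135  -3.315 -79.054 167.446]
1.2 0 [ 0.486 -0.062  0.24 ] [ 12.799  11.694  -9.87   -3.554 -82.01  166.214]
1.8 0 [ 0.427 -0.06   0.244] [ 14.542   5.868 -16.216  -3.971 -81.385 164.617]
2.25 0 [ 0.387 -0.059  0.224] [ 15.99    2.735 -22.202  -4.35  -78.444 163.482]
1 14 30
0 0.1 [ 0.574 -0.065  0.243] [ 10.802  19.789   1.581  -3.059 -85.468 167.906]
0 0 [ 0.55  -0.064  0.146] [ 11.292  21.632  -8.86   -3.306 -73.179 168.145]
0.6 0 [ 0.531 -0.064  0.203] [ 11.099  20.109  -3.963  -4.067 -83.772 168.078]
1.2 0 [ 0.484 -0.062  0.24 ] [ 11.52   17.11   -4.183  -5.103 -90.682 167.51 ]
1.8 0 [ 0.424 -0.06   0.245] [ 12.283  14.223  -8.62   -6.353 -93.23  16
[... 1311 characters left out ...]
62  0.24 ] [ 11.52   17.11   -4.183  -5.103 -90.682 -12.49 ]
1.8 0 [ 0.424 -0.06   0.245] [ 12.283  14.223  -8.62   -6.353 -93.23  -13.071]
2.25 0 [ 0.383 -0.059  0.226] [ 12.817  13.508 -13.257  -7.304 -92.395 -13.122]
-1 14 0
0 0.1 [ 0.574 -0.065  0.243] [ 10.802  19.789   1.581  -3.059 -85.468 -12.094]
0 0 [ 0.55  -0.064  0.146] [ 11.292  21.632  -8.86   -3.306 -73.179 -11.855]
0.6 0 [ 0.533 -0.064  0.203] [ 12.228  15.137 -10.011  -2.583 -74.829 -13.234]
1.2 0 [ 0.488 -0.062  0.239] [ 14.178   6.918 -15.302  -1.878 -74.068 -15.463]
1.8 0 [ 0.43  -0.06   0.243] [ 17.344  -1.677 -24.004  -0.98  -70.32  -18.892]
2.25 0 [ 0.391 -0.059  0.224] [ 20.464  -7.229 -31.935   0.    -65.294 -22.364]
```

```bash
python3 - <<'E'
from h import *
np.set_printoptions(precision=3,suppress=True)
for n,sl in(("top",np.s_[395:480,0:160]),("scene",np.s_[60:320,0:150])):
    z=np.load(f"pics/{n}0.npz"); W=cloud(n,z["d"])[sl].reshape(-1,3); W=W[(z["d"][sl].ravel()>0)]
    A=W[(W[:,0]<.5)&(W[:,1]<.8)]
    H,_=np.histogram(A[:,2],bins=np.arange(-1,1.2,.1)); print(n,H)
    B=A[A[:,2]>.12]; print(np.percentile(B,[0,2,50,98,100],axis=0))
    C=A[A[:,2]>.3]; 
    if len(C): print("high",len(C),np.percentile(C,[0,2,50,98,100],axis=0))
E
```

```text
top [   0    0 3132  122  114  237  119    0    0  477  745 2531 3666  813
    0    0    0    0    0    0    0]
[[0.155 0.311 0.12 ]
 [0.17  0.314 0.127]
 [0.217 0.346 0.228]
 [0.262 0.386 0.33 ]
 [0.267 0.405 0.344]]
high 813 [[0.196 0.327 0.3  ]
 [0.2   0.333 0.301]
 [0.214 0.358 0.317]
 [0.232 0.373 0.338]
 [0.235 0.381 0.344]]
scene [   0    0    0    0    0    0    0    0    0 3061 7677 6696 9078 1029
    0    0    0    0    0    0    0]
[[ 0.008 -0.052  0.12 ]
 [ 0.022 -0.041  0.127]
 [ 0.17   0.319  0.238]
 [ 0.488  0.715  0.327]
 [ 0.5    0.8    0.354]]
high 1029 [[0.15  0.312 0.3  ]
 [0.156 0.317 0.3  ]
 [0.196 0.352 0.319]
 [0.309 0.679 0.35 ]
 [0.316 0.697 0.354]]
```

```bash
python3 - <<'E'
from h import *
np.set_printoptions(precision=3,suppress=True)
p=robot.read_position(); R=robot.read_tcp_rot()
print(robot.ik([p[0],p[1],.42],R))
robot.servo_line([p[0],p[1],.42],speed=.15)
robot.move_gripper(.42)
pp,RR=pose(0,14,-1,.22); print(pp,robot.ik(pp,RR))
robot.goto(pp,RR); print(robot.read_t(),robot.read_position(),robot.read_grip_width(),robot.read_force())
pp,RR=pose(0,14,-1,.07)
robot.servo_line(pp,RR,speed=.15)
for n in("scene","top"):
    im,d=robot.grab_frame(n); np.savez(f"pics/{n}1.npz",p=im,d=d)
    c=proj(n,P+.08*ex)[0].astype(int); x0,y0=np.clip(c-[110,90],0,None)
    cv2.imwrite(f"pics/{n}1.png",cv2.resize(im[y0:y0+180,x0:x0+220,::-1],None,fx=3,fy=3))
print(robot.read_t())
E
```

```text
[ 84.919  17.857  21.156  -0.017 -93.384 -16.517]
[ 0.603 -0.066  0.36 ] [  10.257   20.304   17.042   -2.969 -100.422  -12.344]
5.2917 [ 0.603 -0.065  0.36 ] 0.4199615538495844 [0.237 0.16  0.744]
6.5417
```

View pics/scene1.png

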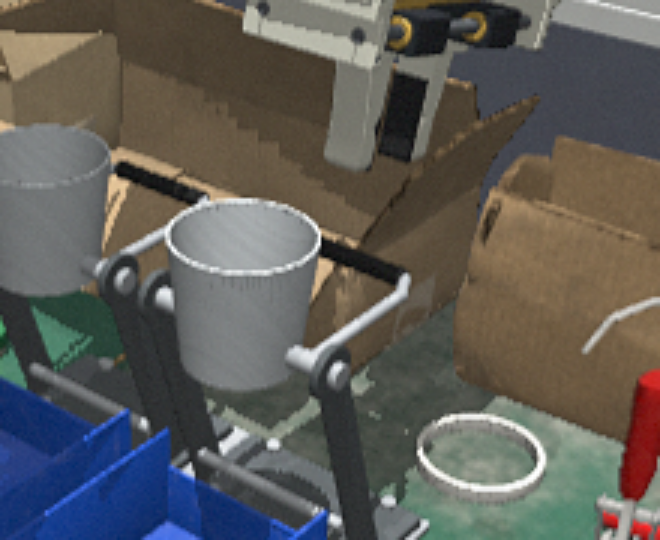

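View pics/top1.png

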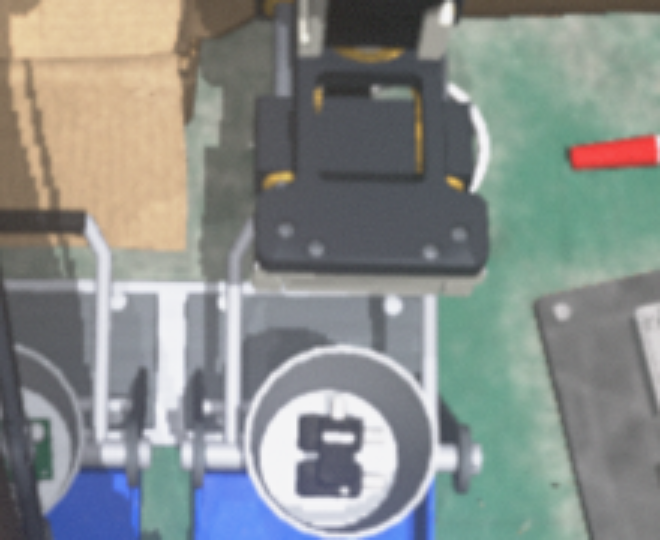

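The scene picture shows the open fingers above and behind the plug bar, at about (370,140) in the crop. In the top picture the hand is centred on the bar and its near edge clears the cup rim. Next I'll descend and grip.

```bash
python3 - <<'E'
from h import *
np.set_printoptions(precision=3,suppress=True)
for b in(.03,.01,0):
    pp,RR=pose(0,14,-1,b); robot.servo_line(pp,RR,speed=.08); f=robot.read_force(); print(b,np.array(f))
    if np.linalg.norm(f)>8: break
for n in("scene","top"):
    im,d=robot.grab_frame(n); np.savez(f"pics/{n}2.npz",p=im,d=d)
    c=proj(n,P+.08*ex)[0].astype(int); x0,y0=np.clip(c-[110,90],0,None)
    cv2.imwrite(f"pics/{n}2.png",cv2.resize(im[y0:y0+180,x0:x0+220,::-1],None,fx=3,fy=3))
print(robot.read_t())
E
```

```text
0.03 [ 0.645 -0.385  0.788]
0.01 [ 0.002 -0.102  0.179]
0 [-0.186 -0.62  -0.331]
7.9667
```

View pics/scene2.png

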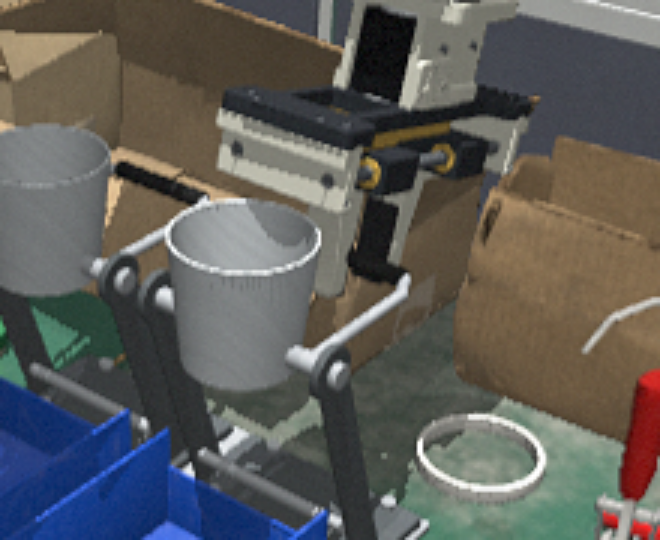

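View pics/top2.png

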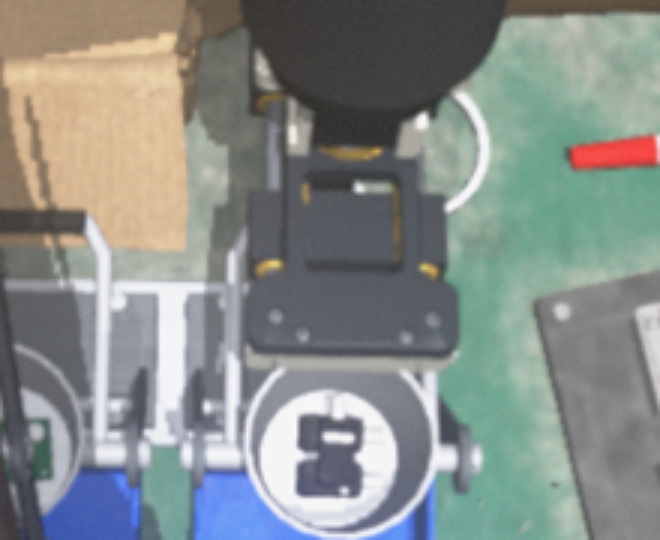

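The bar at about (375,262) sits between the fingers, and there is no contact force. I'll grip it and begin the swing.

```bash
cat >> h.py <<'E'
def swing(a,b,step=.12,speed=.08,lim=45,dP=0):
    n=max(1,int(np.ceil(abs(b-a)/step)))
    for th in np.linspace(a,b,n+1)[1:]:
        pp,RR=pose(th,14,-1); robot.servo_line(pp+dP,RR,speed=speed); f=np.array(robot.read_force())
        print(f"{th:.2f}",f.round(1),end="; ")
        if np.linalg.norm(f)>lim: print("STOP"); return th
    print(); return b
def snap(k):
    for n in("scene","top"):
        im,d=robot.grab_frame(n); np.savez(f"pics/{n}{k}.npz",p=im,d=d)
        c=proj(n,P+.04*ex*(n=="scene"))[0].astype(int); x0,y0=np.clip(c-[110,90],0,None)
        cv2.imwrite(f"pics/{n}{k}.png",cv2.resize(im[y0:y0+180,x0:x0+220,::-1],None,fx=3,fy=3))
E
python3 - <<'E'
from h import *
robot.move_gripper(0.0); print(robot.read_grip_width()*88,np.round(robot.read_force(),1),robot.read_t())
print(swing(0,.75,lim=35)); print(robot.read_t(),robot.read_grip_width()*88)
snap(3)
E
```

```text
10.21794064976963 [-0.2  0.3  0.1] 8.5333
0.11 [1.  0.2 1.2]; 0.21 [ 2.3 -0.1  0.4]; 0.32 [ 5.4 -0.7  3.3]; 0.43 [ 6.8 -0.8  4. ]; 0.54 [ 7.2 -1.1  4.4]; 0.64 [ 8.5 -1.3  6.9]; 0.75 [ 8.2 -0.9  8.7]; 
0.75
10.5167 9.948070281375491
```

View pics/scene3.png

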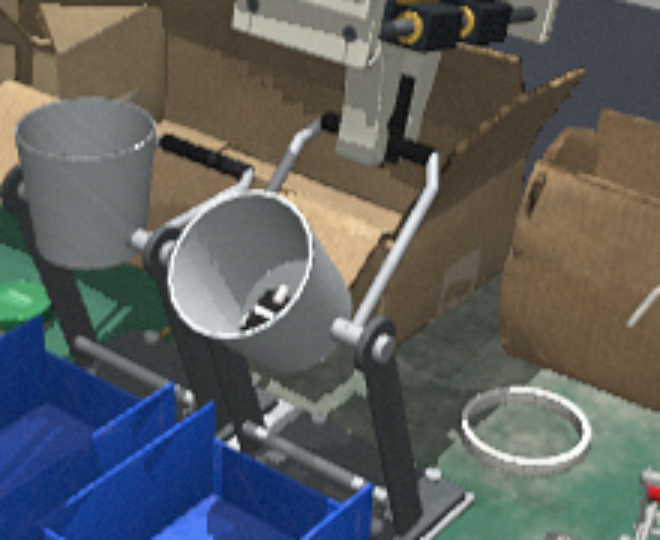

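The cup is tipped about 0.75 rad with the plugs still inside at about (270,305). Forces are low, so I'll carry on.

```bash
python3 - <<'E'
from h import *
print(swing(.75,2.23,lim=40)); robot.dwell(.6); print(robot.read_t(),robot.read_grip_width()*88)
snap(4)
E
```

```text
0.86 [ 9.9  0.4 10.9]; 0.98 [ 7.4  1.1 12.1]; 1.09 [ 6.3  1.2 13.6]; 1.21 [ 4.3  1.9 12.1]; 1.32 [ 3.2  2.6 12.8]; 1.43 [ 1.1  1.3 10.2]; 1.55 [0.8 2.3 8.9]; 1.66 [-0.4  1.4  6.7]; 1.77 [-0.8  1.4  1.7]; 1.89 [-0.6  1.4  2.2]; 2.00 [ 0.4  1.2 -3.1]; 2.12 [ 3.5 -0.  -6.6]; 2.23 [ 4.2  0.3 -8.3]; 
2.23
15.0083 9.881772964042252
```

View pics/scene4.png

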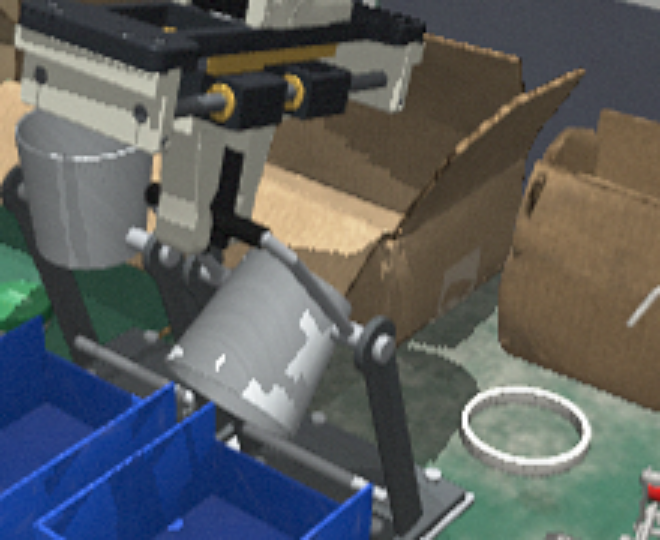

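View pics/top4.png

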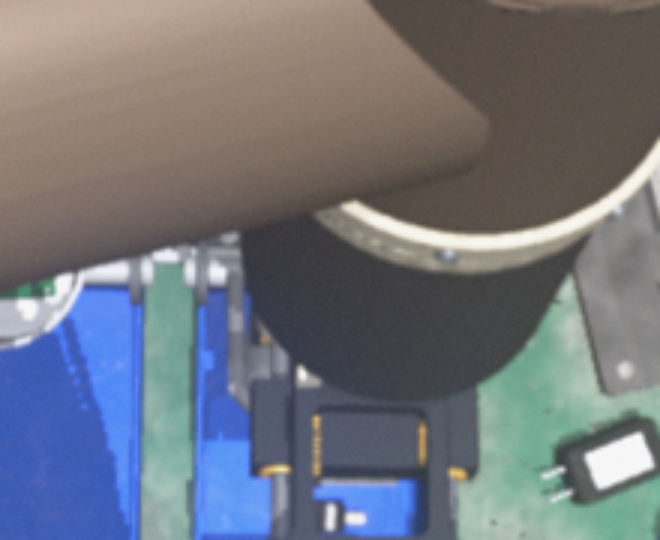

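The cup is fully tipped, with its mouth facing down over the bin. Now I'll see how many plugs are in the bin.

```bash
python3 - <<'E'
from h import *
im=np.load("pics/scene4.npz")["p"]; cv2.imwrite("pics/bin4.png",cv2.resize(im[240:390,200:400,::-1],None,fx=4,fy=4,interpolation=cv2.INTER_CUBIC))
im=np.load("pics/top4.npz")["p"]; cv2.imwrite("pics/bin4t.png",cv2.resize(im[240:380,320:460,::-1],None,fx=4,fy=4,interpolation=cv2.INTER_CUBIC))
E
```

```text
(no output)
```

View pics/bin4.png

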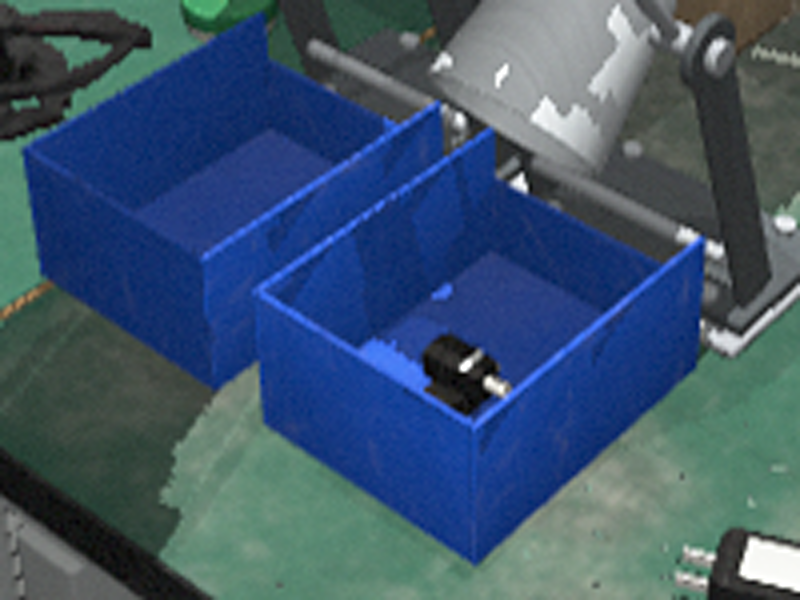

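View pics/bin4t.png

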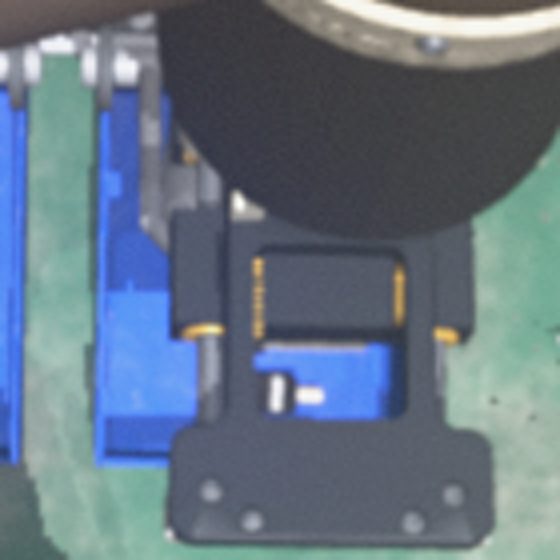

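```bash
python3 - <<'E'
from h import *
swing(2.23,2.05,step=.2,speed=.12,lim=50); swing(2.05,2.26,step=.22,speed=.12,lim=50); robot.dwell(.3)
im,d=robot.grab_frame("scene"); cv2.imwrite("pics/bin5.png",cv2.resize(im[240:390,200:400,::-1],None,fx=4,fy=4,interpolation=cv2.INTER_CUBIC))
swing(2.26,1.2,speed=.12); snap(6)
im=np.load("pics/scene6.npz")["p"]; cv2.imwrite("pics/bin6.png",cv2.resize(im[190:390,190:430,::-1],None,fx=3,fy=3,interpolation=cv2.INTER_CUBIC))
print(robot.read_t())
E
```

```text
2.05 [ 3.6  2.6 -2.5]; 
2.26 [ 3.5  2.2 -6.3]; 
2.14 [-1.8  4.4  3.9]; 2.02 [-2.8  5.   8. ]; 1.91 [-4.2  5.7  9.2]; 1.79 [-3.6  4.1 10.3]; 1.67 [-2.   2.6  8.6]; 1.55 [0.5 0.3 7. ]; 1.44 [1.4 1.1 5.8]; 1.32 [ 2.6 -2.   3.3]; 1.20 [ 2.9 -2.5  3.9]; 
18.4333
```

View pics/bin6.png

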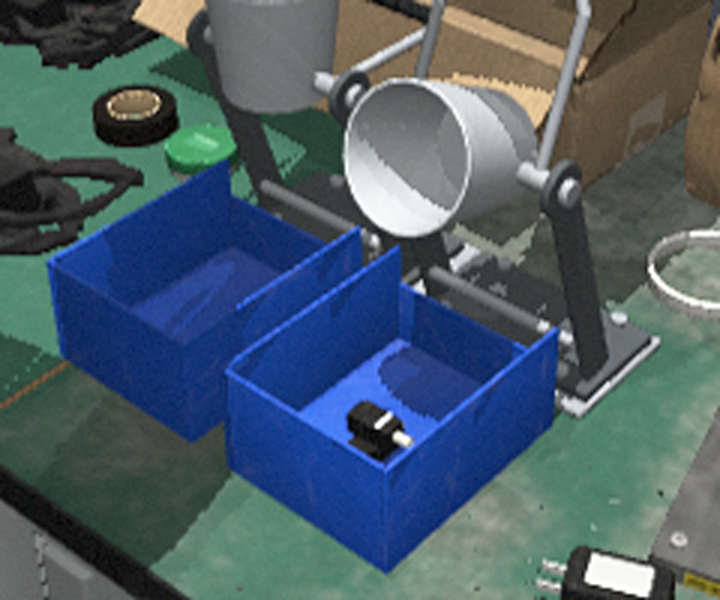

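View pics/top6.png

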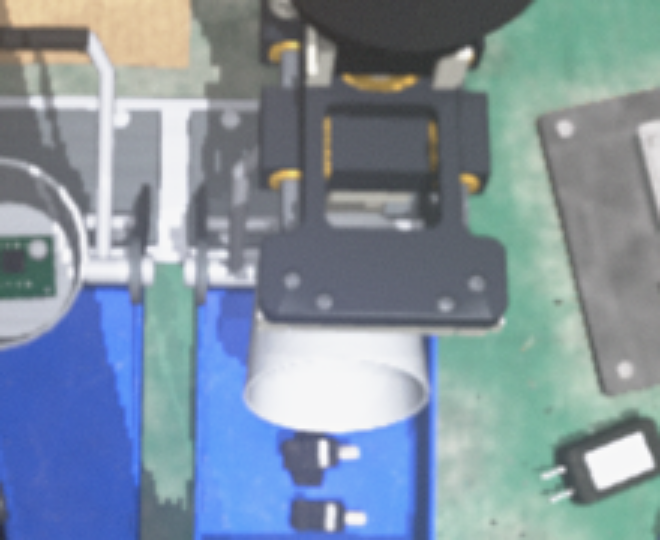

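```bash
python3 - <<'E'
from h import *
z=np.load("pics/top6.npz"); W=cloud("top",z["d"]); im=z["p"]
u,v=proj("top",P)[0].astype(int); print(u,v)
cv2.imwrite("pics/plugs6.png",cv2.resize(im[v+30:v+110,u-50:u+50,::-1],None,fx=7,fy=7,interpolation=cv2.INTER_CUBIC))
m=(im.max(-1)<75)&(W[...,0]<.44)&(W[...,0]>.2)&(W[...,2]<.09)&(W[...,1]<0)&(W[...,1]>-.115)
n,l,s,c=cv2.connectedComponentsWithStats(m.astype(np.uint8))
for i in range(1,n):
    if s[i,4]>20: Q=W[l==i]; print(s[i],Q.min(0).round(3),Q.max(0).round(3),np.percentile(Q[:,2],[10,50,90]).round(3))
E
```

```text
389 256
```

View pics/plugs6.png

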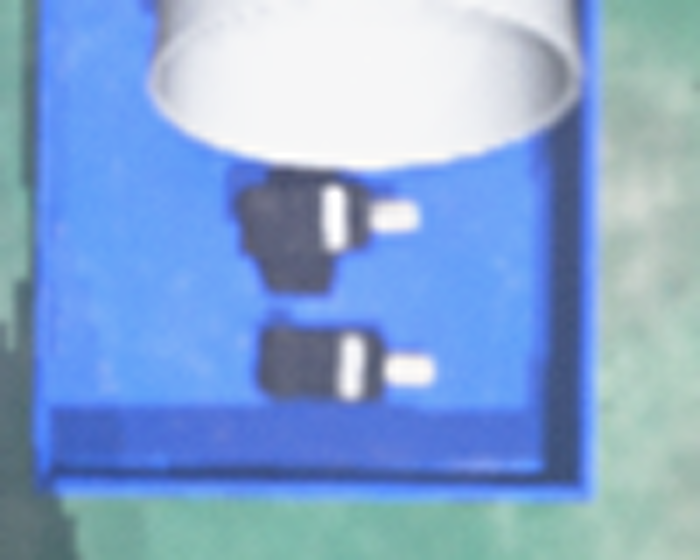

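All three plugs are in the bin: one by itself, and one lying across another. The cup is empty. I'll swing it back upright and release it.

```bash
python3 - <<'E'
from h import *
robot.dwell(.1)
print(swing(1.2,0,lim=45,speed=.1)); print(robot.read_t())
robot.move_gripper(.42); print(robot.read_grip_width(),np.round(robot.read_force(),1)); robot.dwell(.2)
for b in(.03,.2):
    pp,RR=pose(0,14,-1,b); robot.servo_line(pp,RR,speed=.12); print(np.round(robot.read_force(),1))
print(robot.read_t()); snap(7)
z=np.load("pics/top7.npz")
im=z["p"]; W=cloud("scene",np.load("pics/scene7.npz")["d"])
q=proj("scene",[P+.1*ex+s*ey for s in(-.03,.03)]); print(q)
E
```

```text
1.08 [ 3.  -5.2  3.3]; 0.96 [ 3.2 -5.4  2.7]; 0.84 [ 3.7 -4.5  1. ]; 0.72 [ 3.  -5.9  0.1]; 0.60 [ 2.7 -4.7 -0.2]; 0.48 [ 2.8 -4.8 -0.3]; 0.36 [ 2.4 -5.3 -0.9]; 0.24 [ 2.5 -5.6 -1.3]; 0.12 [ 2.7 -5.8 -1.5]; 0.00 [ 2.7 -6.4 -1.4]; 
0
21.2
0.4190455889504217 [ 0.6 -0.8  0.4]
[-0.5  0.4 -0.5]
[-0.3  0.4 -0.3]
24.0583
[[399.74786611 220.42034447]
 [369.85654993 208.67705129]]
```

View pics/scene7.png

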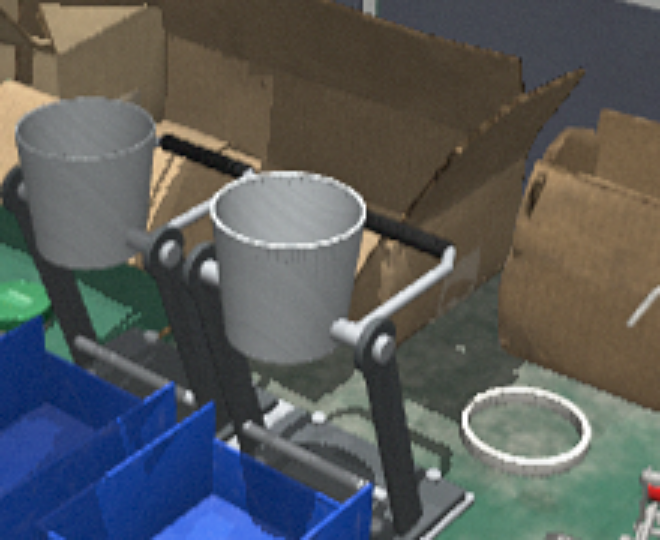

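View pics/top7.png

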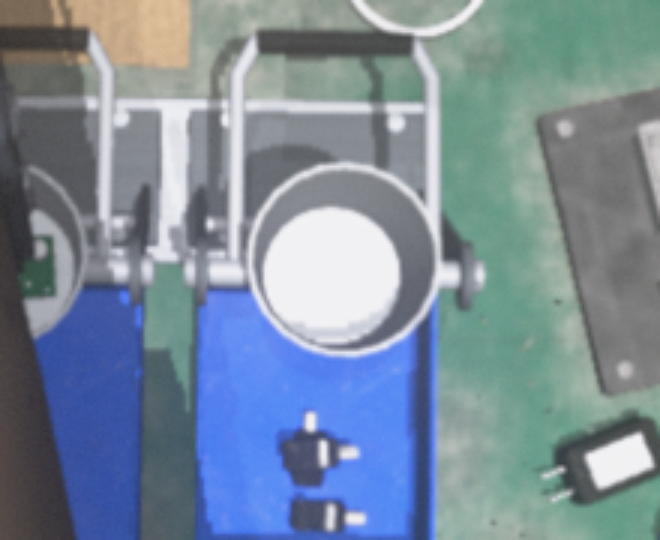

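The cup is empty and looks upright, three plugs lie in the bin, and the hand is clear. I'll compare with the start picture to put a number on any remaining tilt.

```bash
python3 - <<'E'
from h import *
a,b=[np.load(f"pics/scene{k}.npz")["p"] for k in(0,7)]
g=[cv2.cvtColor(x,cv2.COLOR_RGB2GRAY).astype(np.float32) for x in(a,b)]
for nm,(v0,v1,u0,u1) in dict(bar_rod=(205,235,375,408),rim=(192,225,318,378),boardrim=(168,200,255,308)).items():
    A,B=[np.ascontiguousarray(x[v0:v1,u0:u1]) for x in g]; print(nm,np.round(cv2.phaseCorrelate(A,B)[0],2),abs(A-B).mean().round(1))
z=[cloud("top",np.load(f"pics/top{k}.npz")["d"]) for k in(0,7)]
for k in(0,1): Q=z[k][177:184,370:412].reshape(-1,3); Q=Q[Q[:,2]>.13]; print(np.median(Q,0).round(4))
E
```

```text
bar_rod [0.   0.06] 6.5
rim [0.06 0.17] 13.4
boardrim [ 0.24 -0.13] 20.7
[ 0.5524 -0.0639  0.1645]
[ 0.5522 -0.0635  0.1648]
```

The bar is back within 0.5 mm of where it started, so the cup is upright. I'll hand in the job.

```bash
python3 - <<'E'
from h import *
print(np.abs(robot.read_qvel()).max(),robot.read_t()); robot.job_done()
E
```

```text
0.20878458415544582 24.1583
the job is handed in; nothing more can be done
```

The job is handed in at 24.2 s of the 48 s allowed. I gripped the plug cup's bar and tipped the cup to about 2.25 rad. After a short rock I swung it back to 0, released it and backed the hand 0.2 m clear.

- **Plugs:** the last pictures show the cup empty and three plugs in the blue bin, one alone and one lying across another. My automatic plug search in the image found nothing, so this count is by eye.
- **Plug cup:** the bar is back within 0.5 mm of where it started, so the cup is upright.
- **Board cup:** its rim shifted by less than 0.3 pixels between the first and last pictures, so it was not tipped.
- **Forces:** the readings, taken between moves, stayed below about 15 N. After release they were near zero, so nothing is touching.

I had no direct reading of either cup's joint angle, so both angles come from the pictures and the arm's position.

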